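# Clear the drilled pin and hold the next blank over the V-block

## Task

Take the finished pin out of the V-block and drop it into the open parts box. Then draw the plain bar (the one without a collar) out of the slanted rack, turn it level and finish while still holding it in the gripper: level, in line with the V-block's groove (either way round), centred over the block and raised about 10 cm above the groove, touching nothing else. Leave the collared bar in its socket, and the chuck key and the roll of tape where they are.

Things in the scene. Friction and masses are not known exactly. Their poses are not given: they have to be found in the camera images.
- groove (a point): Centre of the bottom of the V-block's groove, 34 mm above the counter. The block is fixed: dark steel, footprint 90 x 60 mm (a 6 mm foot, then a body 46 mm wide), two sharp bright ridges 70 mm long that form the V between them; ridge tops 43 mm above the counter, 9 mm either side of the groove's middle, falling away outward at 45 degrees. x runs along the groove, y across it, z up.
- drilled_pin_mid (a point): Centre of the finished pin: bright steel cylinder 22 mm diameter, 100 mm long, with two dark cross-holes, about 0.15 kg, loose. x is its long axis. At the start it lies in the groove, its axis 50 mm above the counter and its upper two thirds proud of the ridges; 7 to 23 mm stick out past each end of the ridges.
- parts_box_floor (a point): Centre of the inner floor of the open parts box, 4 mm above the counter. Fixed dark steel box, outside 160 mm along its x, 130 mm along its y, 55 mm high, walls 4 mm, open at the top. z up.
- rack: Fixed slanted rack: a grey block 160 mm wide (its y) on a dark foot plate 130 x 160 mm; origin on the counter, z up. It has two round blind sockets, side by side 90 mm apart along its y, both leaning at 45 degrees, upward and towards the rack's +x (away from the robot). Sockets are 25 mm wide and 50 mm deep.
- socket_a (a point): Centre of the mouth of one socket, 65 mm above the counter (axes as the rack's: x level, z up).
- socket_b (a point): Centre of the mouth of the other socket, as socket_a. Which socket holds the plain bar differs from start to start.
- blank_mid (a point): Centre of the plain bar: smooth loose aluminium cylinder, 22 mm diameter, 150 mm long, about 0.14 kg. z is its long axis, towards the upper end. At the start its lower 50 mm are in a socket (3 mm play, not clamped), its centre 25 mm beyond the mouth and about 81 mm above the counter. Its weight makes it sag about 4 degrees below the socket's 45: draw it along its own axis, or it binds.
- collar_bar_mid (a point): Centre of the bar to be left alone: the same bar, but with a collar 34 mm in diameter and 14 mm long near its upper end (50 to 64 mm above its centre). It stands in the other socket, 90 mm from the plain bar. z is its long axis.
- blank: The plain bar as a whole; origin and axes as blank_mid.
- drilled_pin: The finished pin as a whole; origin and axes as drilled_pin_mid.
- collar_bar: The collared bar as a whole; origin and axes as collar_bar_mid.
- chuck_key: T-handled chuck key, 52 x 72 x 12 mm, lying loose on the counter beyond the V-block; origin under its centre. Leave it.
- tape_roll: Roll of black tape, 58 mm across and 19 mm high, lying loose on the counter beyond the V-block; origin under its centre. Leave it.
There are look-alikes about, which are no part of the job. Leave any yellow look-alike of the drilled_pin alone.

How it is judged:
By the outcome, as a careful person would: the job done as asked, in the order asked, and still so for the second after the job is handed in, while the arm keeps its last pose, push and grip.
It also fails if it takes over 43 s, if anything falls off the work surface, if the arm or the gripper's body presses on something with over 40 N, if the wrist force passes 120 N, or if a joint passes its speed limit or range.

## Robot

A 6-joint arm with a two-finger parallel gripper is mounted at the origin on the work surface; the furniture and walls round the work are solid. World frame = base frame: x ahead of the robot, y to its left, z up, the work surface at z = 0. Lengths are in mm, angles in rad, forces in N, time in s.
With the tool pointing down it reaches from about 300 to 775 mm from the base axis. Payload 14.6 kg.
Tool frame: the origin (TCP) lies at the centre of the arm's flange, where the gripper is bolted on; the fingertips stand 199 mm ahead of it and the grasp point (between the pads) lies 180 mm ahead of it; z points along the fingers, y is the line along which they close (so a half turn about z gives the same grasp; the last joint's range is limited). The gripper opens to 94 mm and grips with 3 to 60 N. Pads are 16 mm wide; open, the fingers measure 119 mm over their backs; the gripper's body (75 mm by 177 mm) begins 78 mm behind the grasp point.
Start: joints at [1.069, 0.3, 1.521, -0, 1.321, -0.067], TCP at [231.673, 498.817, 404.646] pointing down, gripper open.
Joint ranges: [-3.03, 3.03], [-0.79, 2.21], [0.23, 2.52], [-1.04, 4.18], [0, 3.07], [-2.55, 2.55]. Speed limits (rad/s): [2.22, 2.22, 2.57, 3.14, 3.14, 3.14].

## Interface

Orientations are given as [roll, pitch, yaw] about the fixed x, y, z axes, in that order (R = Rz(yaw) Ry(pitch) Rx(roll)).
In Python, from cell import manip, optics, workorder gives the robot as it stands.
- The arm moves only by the tool step_arm, never from a script. Its argument "increments" is a list that holds one entry, the list of rows, each a list of 7 numbers: the turn, a rotation vector about the tool's x, y, z as a fraction of full scale, then the shift along the tool's x, y, z as a fraction of full scale, then the closure, from -1 (fully open) to 1 (shut). In form: [[[wx, wy, wz, tx, ty, tz, fingers], ...]]. A call has 1 to 5 rows; each row shifts and turns the commanded pose from where the row before left it, along the tool's axes as they then stand; what a row does not reach is not made up. Full scale, the value 1, is 40 mm for a shift and 45 degrees for a turn. A row lasts 1/10 s, in which the tool goes at most 50 mm and 8.59 degrees, less where a joint would pass 70% of its speed; a pose out of reach is approached as far as the arm can. A call with a number of a shift or a turn outside -1 to 1 is refused whole. A call with a gripper value outside its range is refused whole. The fingers move at their own pace and stop on an object; "newtons" is the grip in N (left out, the last holds). Time passes only in rows, so rows that do not move let the fingers close. It gives the time, the measured TCP pose, the force, the opening and the grip force at its end, in the units of the state.
- manip.read_state(): the state, without advancing time (a new reading comes with each control period).
- optics.camera(name): name is "scene" or "side" or "wrist"; returns a dict with "frame" (420x560x3 uint8, red, green, blue), "range_z" (420x560 float32, mm along the optical axis (not along the pixel's ray), 0 where there is no reading), "mtx" (3x3 intrinsics, pixels), "cam_to_world" (4x4, takes a point from camera to world coordinates). Camera axes: x right, y down, z forward; pixel columns grow to the right and rows downward; lengths in mm; the calibration is good to about 2 mm. A picture is of the moment at which its call begins.
- workorder.sign_off(): hands the job in; it is judged then, once.
The state is a dict: "clock": time; "joints": joint angles; "qd": joint speeds; "effort": joint torques, N m; "eef_pos": TCP position; "eef_rot": TCP orientation; "wrist_force": force on the tool from outside, world axes, zero at the start; "moment": the same for the moment, N m; "finger_gap": finger opening in mm; "finger_force": force on a finger pad.
Only numpy, scipy, OpenCV 4.12 (cv2) and the standard library are available. Lean on these libraries where they do the work, as an engineer would, in place of code of your own. Each camera call takes 0.05 s, during which the arm holds its last target. There are 200 camera calls.

## Working session

There is one attempt and no reset: what is moved stays moved. The work goes in short steps, Python scripts to look and compute and a tool call to move; the robot and the scene stay as the last step left them, time stands still between calls to the robot, and variables do not carry over. Pictures are saved under pics/ and viewed, at most 10 in all, crops included, and the job is handed in when it is done.

Besides the shell and the picture viewer there is one more tool, called after "Request:" by a JSON object that holds its "op" and its "data". step_arm: Moves the arm, as the interface text tells. Its arguments: {"type":"object","properties":{"increments":{"type":"array","items":{"type":"array","items":{"type":"array","items":{"type":"number"}}}},"newtons":{"type":"number"}},"required":["increments"]}

```bash
mkdir -p pics; ls
python3 - <<'E'
from cell import manip, optics
import cv2,numpy as np
for n in ("scene","side"):
    c=optics.camera(n); cv2.imwrite(f"pics/{n}0.png",c["frame"][:,:,::-1]); np.savez(f"{n}0.npz",**c)
    print(n,c["cam_to_world"].round(2).tolist(),c["mtx"].tolist())
print(manip.read_state())
E
```

```text
pics
scene [[-0.91, -0.28, 0.31, 357.26], [-0.42, 0.62, -0.67, 437.32], [0.0, -0.73, -0.68, 671.39], [0.0, 0.0, 0.0, 1.0]] [[403.43763905354297, 0.0, 277.743932254909], [0.0, 403.43763905354297, 211.67910135500628], [0.0, 0.0, 1.0]]
side [[-0.97, -0.18, 0.18, 466.36], [-0.26, 0.63, -0.73, 524.78], [0.02, -0.75, -0.66, 660.66], [0.0, 0.0, 0.0, 1.0]] [[394.37004628899996, 0.0, 274.51925641807725], [0.0, 394.37004628899996, 208.8266749830249], [0.0, 0.0, 1.0]]
{'clock': 0.1, 'joints': array([ 1.06942430e+00,  3.00438305e-01,  1.52150556e+00,  3.83284143e-06,
        1.32068403e+00, -6.65621292e-02]), 'qd': array([ 2.14130409e-03, -5.79381101e-04, -2.75475825e-04,  1.84753622e-03,
        8.87480021e-04, -5.34766674e-05]), 'effort': array([ 3.26100366e-03, -5.32640612e+01, -3.53286624e+01,  7.10296654e-02,
        2.35092145e-02, -8.70441954e-05]), 'eef_pos': array([231.65441293, 498.8119576 , 404.13615468]), 'eef_rot': array([-3.14055995e+00, -7.25613068e-05,  2.70678177e+00]), 'wrist_force': array([-0.95592423, -0.36704131, -0.57759393]), 'moment': array([0.02934352, 0.03164265, 0.04370766]), 'finger_force': 0.0, 'finger_gap': 93.94801446664869}
```

View pics/scene0.png

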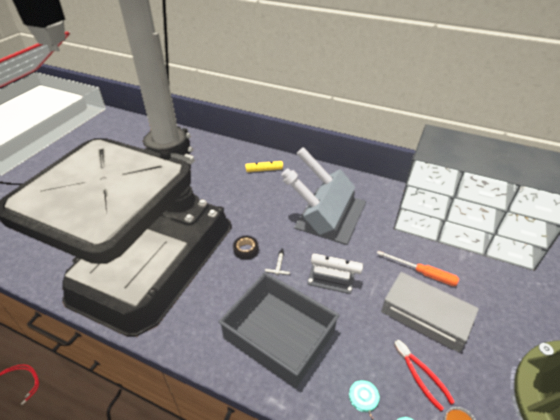

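View pics/side0.png

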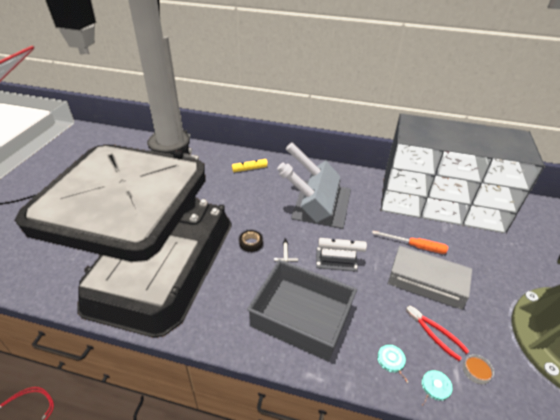

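The scene view shows the finished pin on the V-block at about (337,263), with the parts box at (278,328). The rack is at (330,205) and holds two bars: one with a bare tip at (303,152), and one with a collar near (290,178). The yellow look-alike is at (265,166), the tape at (246,246) and the key at (280,263). Next I'll measure from depth and confirm the bars in an enlarged crop.

```bash
cat > h.py <<'E'
import numpy as np,cv2
def cloud(c):
    K=c["mtx"];z=c["range_z"].astype(float);v,u=np.mgrid[:z.shape[0],:z.shape[1]]
    p=np.stack([(u-K[0,2])/K[0,0]*z,(v-K[1,2])/K[1,1]*z,z],-1)
    T=c["cam_to_world"];w=p@T[:3,:3].T+T[:3,3];w[z<=0]=np.nan
    return w
def line(P):
    m=P.mean(0);_,s,V=np.linalg.svd(P-m,full_matrices=False);d=V[0];t=(P-m)@d
    return m,d,t.min(),t.max()
E
python3 - <<'E'
from h import *
for n in ("scene","side"):
    c=np.load(n+"0.npz");w=cloud(c)
    pts={"scene":[(337,263),(320,258),(355,267),(303,152),(315,165),(290,178),(305,190),(330,205),(278,328),(268,280),(224,325),(296,376),(335,320),(265,166),(246,235),(280,265),(400,260),(200,180)],
         "side":[(342,245),(290,147),(305,160),(285,170),(300,180),(300,315)]}[n]
    for u,v in pts: print(n,u,v,w[v,u].round(0),c["frame"][v,u])
c=np.load("scene0.npz");f=c["frame"][135:300,240:380,::-1]
f2=np.load("side0.npz")["frame"][130:295,235:375,::-1]
cv2.imwrite("pics/crop1.png",cv2.resize(np.hstack([f,f2]),(784,462),interpolation=cv2.INTER_CUBIC))
E
```

```text
scene 337 263 [465. -76.  59.] [242 240 234]
scene 320 258 [499. -72.  62.] [245 243 239]
scene 355 267 [431. -82.  57.] [248 245 242]
scene 303 152 [ 632. -300.  133.] [229 224 222]
scene 315 165 [ 600. -300.  105.] [228 223 221]
scene 290 178 [ 623. -205.  127.] [223 218 214]
scene 305 190 [ 589. -212.   99.] [233 230 229]
scene 330 205 [ 532. -225.   66.] [164 173 174]
scene 278 328 [524.  73.   6.] [130 130 130]
scene 268 280 [575.  10.  47.] [71 71 73]
scene 224 325 [597. 136.  59.] [112 114 115]
scene 296 376 [453. 160.  45.] [69 70 70]
scene 335 320 [428.  46.  58.] [109 110 112]
scene 265 166 [ 759. -353.   18.] [255 246  89]
scene 246 235 [ 683. -101.   20.] [ 99  96 103]
scene 280 265 [581. -61.  10.] [194 190 181]
scene 400 260 [ 354. -176.   16.] [237 234 222]
scene 200 180 [ 899. -244.    2.] [142 139 151]
side 342 245 [467. -72.  57.] [230 225 221]
side 290 147 [ 636. -296.  133.] [210 203 202]
side 305 160 [ 597. -303.   98.] [219 211 210]
side 285 170 [ 625. -201.  131.] [225 221 221]
side 300 180 [ 591. -212.  101.] [229 225 225]
side 300 315 [521.  85.   5.] [131 130 132]
```

View pics/crop1.png

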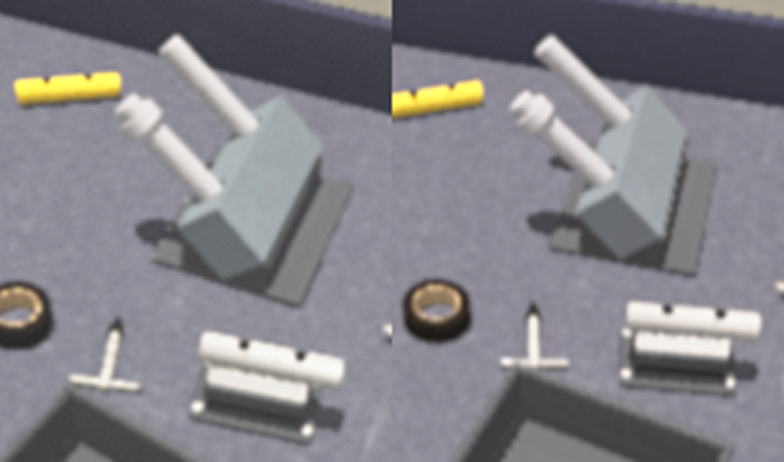

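The crop shows two candidate bars. The far one (crop tip (175,45), scene tip (303,152), y≈-300) is smooth, so it is the plain bar. The nearer one (scene (290,178), y≈-205) has the collar and stays. The grey-white pin with two dark holes lies in the block; the yellow one is the decoy. Next I'll fit the cylinders with known radius, plus the box and rack.

```bash
cat >> h.py <<'E'
from scipy.optimize import least_squares
def cyl(P,m0,d0,r=11.):
    m0=np.array(m0,float);d0=np.array(d0,float);d0/=np.linalg.norm(d0);a=np.linalg.svd(d0[None])[2][1:]
    def ax(q): 
        d=d0+q[2]*a[0]+q[3]*a[1];return m0+q[0]*a[0]+q[1]*a[1],d/np.linalg.norm(d)
    def res(q):
        m,d=ax(q);return np.linalg.norm(np.cross(P-m,d),axis=1)-r
    s=least_squares(res,[0,0,0,0],loss="soft_l1",f_scale=1.)
    m,d=ax(s.x);k=abs(res(s.x))<4;t=(P[k]-m)@d
    lo,hi=np.percentile(t,[.5,99.5]);return m,d,lo,hi,np.median(abs(res(s.x))),k.sum()
def near(w,m0,d0,L,R=20):
    d0=np.array(d0,float);d0/=np.linalg.norm(d0);p=w.reshape(-1,3);v=p-m0
    t=v@d0;o=np.linalg.norm(np.cross(v,d0),axis=1)
    return p[(abs(t)<L)&(o<R)]
E
python3 - <<'E'
from h import *
W={n:cloud(np.load(n+"0.npz")) for n in ("scene","side")}
for name,m,d,L,R in [("pin",(465,-74,50),(1,.14,0),75,20),("bar",(600,-300,92),(1,0,.93),62,20),("collar",(585,-211,88),(1,0,.9),35,20)]:
    for n in W:
        P=near(W[n],m,d,L,R)
        if name=="pin":P=P[P[:,2]>46]
        r=cyl(P,m,d); e0=r[0]+r[1]*r[2];e1=r[0]+r[1]*r[3]
        print(name,n,"dir",r[1].round(3),"ends",e0.round(1),e1.round(1),"mid",((e0+e1)/2).round(1),r[4].round(2),r[5],"yaw/elev",np.degrees([np.arctan2(r[1][1],r[1][0]),np.arcsin(r[1][2])]).round(1))
for n in W:
    p=W[n].reshape(-1,3)
    k=(p[:,2]>50)&(p[:,2]<60)&(p[:,0]>390)&(p[:,0]<640)&(p[:,1]>-30)&(p[:,1]<200)
    print(n,"box",cv2.minAreaRect(p[k][:,:2].astype(np.float32)),k.sum())
    k=(p[:,2]>38)&(p[:,2]<70)&(p[:,0]>440)&(p[:,0]<700)&(p[:,1]>-380)&(p[:,1]<-150)
    print("rackpts",np.percentile(p[k],[1,99],axis=0).round(0).tolist())
    k=(p[:,2]>100)&(p[:,1]<-330)&(p[:,0]>350)&(p[:,0]<750); print("wall y",np.nanpercentile(p[k][:,1],[50,90,99,99.9]))
E
```

```text
pin scene dir [ 0.987  0.163 -0.001] ends [420.  -90.   50.6] [517.1 -73.9  50.5] mid [468.6 -82.   50.6] 0.71 546 yaw/elev [ 9.4 -0. ]
pin side dir [0.986 0.164 0.002] ends [419.1 -89.7  50. ] [516.9 -73.4  50.3] mid [468.  -81.5  50.1] 0.76 454 yaw/elev [9.5 0.1]
bar scene dir [ 0.752 -0.014  0.659] ends [ 567.  -306.1   64. ] [ 643.2 -307.6  130.7] mid [ 605.1 -306.8   97.3] 1.05 392 yaw/elev [-1.1 41.2]
bar side dir [ 0.747 -0.013  0.665] ends [ 565.8 -306.1   62.9] [ 642.2 -307.4  131. ] mid [ 604.  -306.8   97. ] 1.03 342 yaw/elev [-1.  41.7]
collar scene dir [ 0.768 -0.021  0.64 ] ends [ 564.2 -216.2   63.3] [ 614.7 -217.7  105.4] mid [ 589.5 -216.9   84.4] 0.99 279 yaw/elev [-1.6 39.8]
collar side dir [ 0.768 -0.02   0.64 ] ends [ 564.2 -216.    63.8] [ 614.6 -217.3  105.9] mid [ 589.4 -216.6   84.9] 1.19 252 yaw/elev [-1.5 39.8]
scene box ((519.1077880859375, 82.7872085571289), (136.67759704589844, 167.03530883789062), 79.03404235839844) 1342
rackpts [[508.0, -341.0, 40.0], [580.0, -180.0, 70.0]]
wall y [-480.52327016 -478.20474572 -371.23641564 -333.87800268]
side box ((518.74853515625, 83.18280029296875), (136.89588928222656, 166.20887756347656), 79.14633178710938) 1179
rackpts [[507.0, -339.0, 39.0], [580.0, -180.0, 70.0]]
wall y [-480.42404868 -477.85037178 -372.92508282 -334.42998849]
```

```bash
cat > plan.py <<'E'
import numpy as np,sys
from scipy.spatial.transform import Rotation as Ro
from cell import manip
def plan(p,R,n,fing):
    """rows to bring the TCP to p (mm), rotation R, in n equal rows, straight line"""
    s=manip.read_state();p0=np.array(s["eef_pos"]);R0=Ro.from_euler("xyz",s["eef_rot"])
    w=(R0.inv()*R).as_rotvec();dp=(np.array(p)-p0)/n
    print("clock",s["clock"],"pos",p0.round(1),"rot",np.degrees(s["eef_rot"]).round(1),"q",s["joints"].round(2),"F",s["wrist_force"].round(1),"gap",round(s["finger_gap"],1))
    print("dist",np.linalg.norm(dp*n).round(1),"turn",np.degrees(np.linalg.norm(w)).round(1))
    rows=[]
    for i in range(n):
        Ri=R0*Ro.from_rotvec(w*i/n)
        rows.append([*(np.degrees(w)/n/45).round(3).tolist(),*(Ri.inv().apply(dp)/40).round(3).tolist(),fing])
    for i in range(0,n,5): print([rows[i:i+5]])
def down(yaw): return Ro.from_euler("xyz",[180,0,yaw],degrees=True)
E
python3 - <<'E'
from plan import *
plan([468,-82,330],down(9.5),20,-1)
E
```

```text
clock 0.1 pos [231.7 498.8 404.1] rot [-179.9   -0.   155.1] q [ 1.07  0.3   1.52  0.    1.32 -0.07] F [-1.  -0.4 -0.6] gap 93.9
dist 631.4 turn 145.6
[[[-0.0, 0.0, 0.162, -0.574, -0.534, 0.093, -1], [-0.0, 0.0, 0.162, -0.637, -0.457, 0.093, -1], [-0.0, 0.0, 0.162, -0.69, -0.373, 0.093, -1], [-0.0, 0.0, 0.162, -0.731, -0.282, 0.093, -1], [-0.0, 0.0, 0.162, -0.761, -0.187, 0.093, -1]]]
[[[-0.0, 0.0, 0.162, -0.779, -0.089, 0.093, -1], [-0.0, 0.0, 0.162, -0.784, 0.01, 0.093, -1], [-0.0, 0.0, 0.162, -0.776, 0.109, 0.093, -1], [-0.0, 0.0, 0.162, -0.756, 0.207, 0.093, -1], [-0.0, 0.0, 0.162, -0.724, 0.301, 0.093, -1]]]
[[[-0.0, 0.0, 0.162, -0.68, 0.39, 0.093, -1], [-0.0, 0.0, 0.162, -0.625, 0.473, 0.093, -1], [-0.0, 0.0, 0.162, -0.56, 0.549, 0.093, -1], [-0.0, 0.0, 0.162, -0.486, 0.615, 0.093, -1], [-0.0, 0.0, 0.162, -0.404, 0.672, 0.093, -1]]]
[[[-0.0, 0.0, 0.162, -0.316, 0.717, 0.093, -1], [-0.0, 0.0, 0.162, -0.222, 0.752, 0.093, -1], [-0.0, 0.0, 0.162, -0.125, 0.774, 0.093, -1], [-0.0, 0.0, 0.162, -0.026, 0.783, 0.093, -1], [-0.0, 0.0, 0.162, 0.073, 0.78, 0.093, -1]]]
```

Request:
{"op": "step_arm", "data": {"increments": [[[0, 0, 0.16, -0.57, -0.53, 0.09, -1], [0, 0, 0.16, -0.64, -0.46, 0.09, -1], [0, 0, 0.16, -0.69, -0.37, 0.09, -1], [0, 0, 0.16, -0.73, -0.28, 0.09, -1], [0, 0, 0.16, -0.76, -0.19, 0.09, -1]]], "newtons": 40}}

```text
clock: 0.6
eef_pos: [291.4, 352.8, 386.3]
eef_rot: [-3.141, 0.0, 2.074]
wrist_force: [-0.2, -0.1, 1.0]
finger_gap: 93.8
finger_force: 0.0
```

Request:
{"op": "step_arm", "data": {"increments": [[[0, 0, 0.16, -0.78, -0.09, 0.09, -1], [0, 0, 0.16, -0.78, 0.01, 0.09, -1], [0, 0, 0.16, -0.78, 0.11, 0.09, -1], [0, 0, 0.16, -0.76, 0.21, 0.09, -1], [0, 0, 0.16, -0.72, 0.3, 0.09, -1]]]}}

```text
clock: 1.1
eef_pos: [352.0, 208.0, 368.4]
eef_rot: [-3.141, 0.0, 1.445]
wrist_force: [-0.1, 0.5, 0.3]
finger_gap: 94.0
finger_force: 0.0
```

Request:
{"op": "step_arm", "data": {"increments": [[[0, 0, 0.16, -0.68, 0.39, 0.09, -1], [0, 0, 0.16, -0.63, 0.47, 0.09, -1], [0, 0, 0.16, -0.56, 0.55, 0.09, -1], [0, 0, 0.16, -0.49, 0.62, 0.09, -1], [0, 0, 0.16, -0.4, 0.67, 0.09, -1]]]}}

```text
clock: 1.6
eef_pos: [413.5, 63.5, 350.4]
eef_rot: [-3.141, 0.0, 0.817]
wrist_force: [0.9, 0.4, 0.4]
finger_gap: 94.0
finger_force: 0.0
```

Request:
{"op": "step_arm", "data": {"increments": [[[0, 0, 0.16, -0.32, 0.72, 0.09, -1], [0, 0, 0.16, -0.22, 0.75, 0.09, -1], [0, 0, 0.16, -0.12, 0.77, 0.09, -1], [0, 0, 0.16, -0.03, 0.78, 0.09, -1], [0, 0, 0.16, 0.07, 0.78, 0.09, -1]]]}}

```text
clock: 2.1
eef_pos: [475.8, -80.0, 332.3]
eef_rot: [-3.141, 0.0, 0.188]
wrist_force: [0.6, -0.1, 0.4]
finger_gap: 94.0
finger_force: 0.0
```

Run:
```python
from plan import *; from h import *; from cell import optics
c=optics.camera("wrist");w=cloud(c);cv2.imwrite("pics/w1.png",c["frame"][:,:,::-1])
P=near(w,(468,-82,50),(1,.165,0),75,18);P=P[P[:,2]>46]
r=cyl(P,(468,-82,50),(1,.165,0));print("pin",(r[0]+r[1]*(r[2]+r[3])/2).round(1),r[1].round(3),r[2:],len(P))
plan([468,-82,245],down(9.4),5,-1)
```

```text
pin [467.1 -81.6  49.9] [ 0.987  0.162 -0.001] (np.float64(-50.2439095047668), np.float64(48.504813693669135), np.float64(0.3627365428705076), np.int64(4113)) 4147
clock 2.15 pos [476.9 -82.9 331.8] rot [180.    0.   10.2] q [-0.25  0.23  1.79 -0.    1.12  1.14] F [-1.3 -1.2 -2.1] gap 93.8
dist 87.2 turn 0.8
[[[0.0, 0.0, 0.004, -0.043, -0.013, 0.434, -1], [0.0, 0.0, 0.004, -0.043, -0.012, 0.434, -1], [0.0, 0.0, 0.004, -0.043, -0.012, 0.434, -1], [0.0, 0.0, 0.004, -0.043, -0.012, 0.434, -1], [0.0, 0.0, 0.004, -0.043, -0.012, 0.434, -1]]]
```

View pics/w1.png

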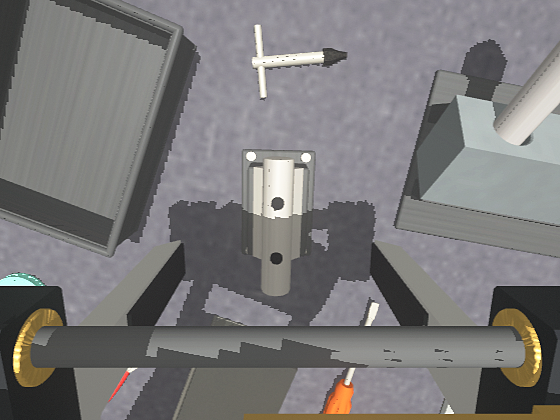

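The wrist view shows the pin at (278,225) lying on the block between the open fingers, and both fingers are clear. Descending.

Request:
{"op": "step_arm", "data": {"increments": [[[0, 0, 0.004, -0.045, -0.013, 0.44, -1], [0, 0, 0.004, -0.045, -0.013, 0.44, -1], [0, 0, 0.004, -0.045, -0.013, 0.44, -1], [0, 0, 0.004, -0.045, -0.013, 0.44, -1], [0, 0, 0.003, -0.045, -0.013, 0.41, -1]]]}}

```text
clock: 2.65
eef_pos: [466.0, -77.8, 244.9]
eef_rot: [-3.141, 0.001, 0.179]
wrist_force: [0.2, -0.2, 0.4]
finger_gap: 93.9
finger_force: 0.0
```

Request:
{"op": "step_arm", "data": {"increments": [[[0, 0, 0, 0, 0, 0, 1], [0, 0, 0, 0, 0, 0, 1], [0, 0, 0, 0, 0, 0, 1], [0, 0, 0, 0, 0, 0, 1], [0, 0, 0, 0, 0, 0, 1]]], "newtons": 40}}

```text
clock: 3.15
eef_pos: [466.3, -77.9, 246.4]
eef_rot: [3.141, -0.001, 0.179]
wrist_force: [0.3, 0.8, -0.4]
finger_gap: 57.3
finger_force: 0.0
```

Request:
{"op": "step_arm", "data": {"increments": [[[0, 0, 0.017, 0, 0.1, 0.03, 1], [0, 0, 0, 0, 0, 0, 1], [0, 0, 0, 0, 0, 0, 1]]]}}

```text
clock: 3.45
eef_pos: [466.9, -82.0, 244.6]
eef_rot: [3.142, 0.0, 0.165]
wrist_force: [-0.3, -0.3, 0.3]
finger_gap: 33.4
finger_force: 0.0
```

Request:
{"op": "step_arm", "data": {"increments": [[[0, 0, 0, 0, 0, 0, 1], [0, 0, 0, 0, 0, 0, 1], [0, 0, 0, 0, 0, 0, 1]]]}}

```text
clock: 3.75
eef_pos: [466.8, -81.5, 244.6]
eef_rot: [-3.141, 0.0, 0.165]
wrist_force: [-0.5, 5.3, 2.5]
finger_gap: 20.9
finger_force: 40.0
```

Gripped. Lift.

Request:
{"op": "step_arm", "data": {"increments": [[[0, 0, 0, 0, 0, -0.3, 1], [0, 0, 0, 0, 0, -0.6, 1], [0, 0, 0, 0, 0, -0.8, 1], [0, 0, 0, 0, 0, -0.6, 1], [0, 0, 0, 0, 0, 0, 1]]]}}

```text
clock: 4.25
eef_pos: [467.2, -82.0, 340.2]
eef_rot: [3.139, -0.005, 0.165]
wrist_force: [1.1, -0.4, -0.4]
finger_gap: 21.0
finger_force: 40.0
```

Run:
```python
from plan import *
plan([519,83,322],down(-11),8,1)
```

```text
clock 4.25 pos [467.2 -82.  340.2] rot [179.8  -0.3   9.5] q [-0.25  0.2   1.81 -0.    1.13  1.15] F [ 1.1 -0.4 -0.4] gap 21.0
dist 173.9 turn 20.5
[[[0.0, -0.001, 0.057, 0.244, -0.482, 0.057, 1], [0.0, -0.001, 0.057, 0.222, -0.493, 0.057, 1], [0.0, -0.001, 0.057, 0.2, -0.502, 0.057, 1], [0.0, -0.001, 0.057, 0.178, -0.51, 0.057, 1], [0.0, -0.001, 0.057, 0.155, -0.518, 0.057, 1]]]
[[[0.0, -0.001, 0.057, 0.132, -0.524, 0.057, 1], [0.0, -0.001, 0.057, 0.108, -0.53, 0.057, 1], [0.0, -0.001, 0.057, 0.084, -0.534, 0.057, 1]]]
```

Request:
{"op": "step_arm", "data": {"increments": [[[0, 0, 0.057, 0.244, -0.48, 0.03, 1], [0, 0, 0.057, 0.222, -0.49, 0.03, 1], [0, 0, 0.057, 0.2, -0.5, 0.03, 1], [0, 0, 0.057, 0.18, -0.51, 0.03, 1], [0, 0, 0.057, 0.155, -0.52, 0.06, 1]]]}}

```text
clock: 4.75
eef_pos: [499.4, 21.9, 328.7]
eef_rot: [3.141, 0.001, -0.06]
wrist_force: [-0.7, -0.5, -0.9]
finger_gap: 21.2
finger_force: 40.0
```

Request:
{"op": "step_arm", "data": {"increments": [[[0, 0, 0.057, 0.13, -0.52, 0.06, 1], [0, 0, 0.057, 0.11, -0.53, 0.06, 1], [0, 0, 0.057, 0.08, -0.53, 0.06, 1], [0, 0, 0, 0, 0, 0.5, 1], [0, 0, 0, 0, 0, 0.5, 1]]]}}

```text
clock: 5.25
eef_pos: [518.5, 83.2, 281.0]
eef_rot: [3.141, 0.0, -0.192]
wrist_force: [-0.3, -0.2, -2.3]
finger_gap: 21.3
finger_force: 40.0
```

Request:
{"op": "step_arm", "data": {"increments": [[[0, 0, 0, 0, 0, 0.5, 1], [0, 0, 0, 0, 0, 0.5, 1], [0, 0, 0, 0, 0, 0.25, 1], [0, 0, 0, 0, 0, 0, -0.1], [0, 0, 0, 0, 0, 0, -0.1]]]}}

```text
clock: 5.75
eef_pos: [518.8, 82.7, 232.8]
eef_rot: [-3.142, -0.001, -0.193]
wrist_force: [0.5, -0.0, 0.7]
finger_gap: 33.9
finger_force: 0.0
```

Request:
{"op": "step_arm", "data": {"increments": [[[0, 0, 0, 0, 0, 0, -0.1], [0, 0, 0, 0, 0, -0.3, -0.1], [0, 0, 0, 0, 0, -0.8, -0.1], [0, 0, 0, 0, 0, -1, -0.1], [0, 0, 0, 0, 0, -1, -0.1]]]}}

```text
clock: 6.25
eef_pos: [518.3, 82.7, 359.2]
eef_rot: [-3.141, -0.001, -0.193]
wrist_force: [0.5, 0.9, 0.4]
finger_gap: 51.8
finger_force: 0.0
```

Run:
```python
from plan import *; from h import *; from cell import optics
c=optics.camera("scene");cv2.imwrite("pics/scene1.png",c["frame"][:,:,::-1]);np.savez("scene1.npz",**c);w=cloud(c)
c2=optics.camera("side");np.savez("side1.npz",**c2);w2=cloud(c2)
# block: ridges (z 36..46), in frame yaw 9.4 about the pin centre
a=np.radians(9.4);ex=np.array([np.cos(a),np.sin(a)]);ey=np.array([-ex[1],ex[0]])
for W in (w,w2):
    p=W.reshape(-1,3);q=p[:,:2]-[467.5,-81.7];X=q@ex;Y=q@ey
    for lo,hi in ((2.5,10),(38,48)):
        k=(abs(X)<75)&(abs(Y)<40)&(p[:,2]>lo)&(p[:,2]<hi)
        print("z",lo,hi,"x",np.percentile(X[k],[1,99]).round(1),"y",np.percentile(Y[k],[1,99]).round(1),k.sum())
b=np.array([586.8,-306.5,81.3]);d=np.array([.75,-.0135,.662])
# tool axes for the bar: x along bar, z down/away
x=d/np.linalg.norm(d);z=np.array([x[2],0,-x[0]]);y=np.cross(z,x);y/=np.linalg.norm(y);z=np.cross(x,y)
R=Ro.from_matrix(np.stack([x,y,z],1));print("rot",R.as_euler("xyz",degrees=True))
g=b+28*x;t=g-180*z;print("grasp",g,"tcp",t,"pre",t-90*z)
plan(t-90*z,R,12,-0.3)
```

```text
z 2.5 10 x [-72.   70.9] y [-37.6  36.2] 480
z 38 48 x [-26.8  41.4] y [-13.9  17.7] 347
z 2.5 10 x [-71.6  64.4] y [-30.1  37.7] 342
z 38 48 x [-26.8  41.9] y [-10.   16.7] 258
rot [-179.31761173  -41.42916645   -1.03121267]
grasp [ 607.79028113 -306.87782506   99.82742147] tcp [ 488.67458393 -306.87782506  234.77722948] pre [ 429.11673533 -306.87782506  302.25213348]
clock 6.35 pos [518.9  82.8 362.9] rot [-179.8   -0.6  -11.1] q [ 0.09  0.28  1.64 -0.    1.2   1.85] F [ 1.1 -0.3 -0.3] gap 51.8
dist 404.4 turn 42.1
[[[0.008, 0.075, -0.018, -0.029, 0.833, 0.124, -0.3], [0.008, 0.075, -0.018, -0.048, 0.833, 0.116, -0.3], [0.008, 0.075, -0.018, -0.067, 0.833, 0.108, -0.3], [0.008, 0.075, -0.018, -0.085, 0.832, 0.099, -0.3], [0.008, 0.075, -0.018, -0.102, 0.832, 0.088, -0.3]]]
[[[0.008, 0.075, -0.018, -0.119, 0.831, 0.076, -0.3], [0.008, 0.075, -0.018, -0.135, 0.829, 0.064, -0.3], [0.008, 0.075, -0.018, -0.15, 0.827, 0.05, -0.3], [0.008, 0.075, -0.018, -0.165, 0.825, 0.036, -0.3], [0.008, 0.075, -0.018, -0.178, 0.823, 0.021, -0.3]]]
[[[0.008, 0.075, -0.018, -0.191, 0.821, 0.005, -0.3], [0.008, 0.075, -0.018, -0.202, 0.818, -0.012, -0.3]]]
```

View pics/scene1.png

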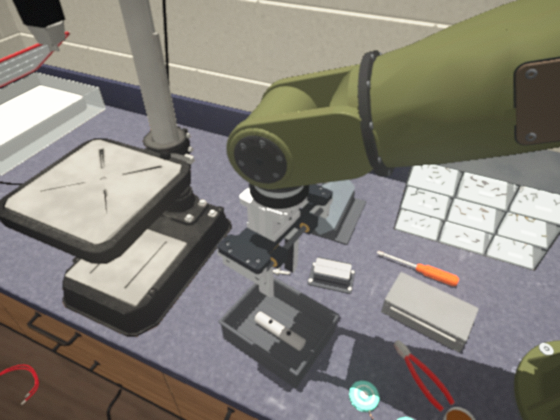

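The pin (270,323) is in the box, and the block is empty at (332,272). The ridges span x -26.8..41.6 about the old pin centre (68 mm, close to the 70 given), so the groove centre is about (474.8, -80.5). Now to the pre-grasp for the bar.

Request:
{"op": "step_arm", "data": {"increments": [[[0.008, 0.075, -0.018, -0.03, 0.83, 0.12, -0.3], [0.008, 0.075, -0.018, -0.05, 0.83, 0.12, -0.3], [0.008, 0.075, -0.018, -0.07, 0.83, 0.11, -0.3], [0.008, 0.075, -0.018, -0.085, 0.83, 0.1, -0.3], [0.008, 0.075, -0.018, -0.1, 0.83, 0.09, -0.3]]]}}

```text
clock: 6.85
eef_pos: [480.2, -80.2, 331.6]
eef_rot: [-3.121, -0.299, -0.124]
wrist_force: [0.4, -0.2, -0.2]
finger_gap: 61.1
finger_force: 0.0
```

Request:
{"op": "step_arm", "data": {"increments": [[[0.008, 0.075, -0.018, -0.12, 0.83, 0.08, -0.3], [0.008, 0.075, -0.018, -0.135, 0.83, 0.06, -0.3], [0.008, 0.075, -0.018, -0.15, 0.83, 0.05, -0.3], [0.008, 0.075, -0.018, -0.165, 0.825, 0.04, -0.3], [0.008, 0.075, -0.018, -0.18, 0.82, 0.02, -0.3]]]}}

```text
clock: 7.35
eef_pos: [442.4, -242.5, 306.5]
eef_rot: [-3.121, -0.595, -0.053]
wrist_force: [0.9, 0.6, -0.3]
finger_gap: 61.1
finger_force: 0.0
```

Request:
{"op": "step_arm", "data": {"increments": [[[0.008, 0.075, -0.018, -0.19, 0.82, 0, -0.3], [0.008, 0.075, -0.018, -0.2, 0.82, -0.01, -0.3], [0, 0, 0, 0, 0, 0, -0.3], [0, 0, 0, 0, 0, 0, -0.3]]]}}

```text
clock: 7.75
eef_pos: [427.6, -306.5, 296.3]
eef_rot: [-3.126, -0.709, -0.023]
wrist_force: [-0.4, -0.0, -0.4]
finger_gap: 60.9
finger_force: 0.0
```

Run:
```python
from plan import *; from h import *; from cell import optics
c=optics.camera("wrist");w=cloud(c);cv2.imwrite("pics/w2.png",c["frame"][:,:,::-1])
m=np.array([606,-307,98.5]);d0=np.array([.75,-.0135,.662])
P=near(w,m,d0,60,18);r=cyl(P,m,d0)
e=r[0]+r[1]*r[3];x=r[1];print("bar dir",x.round(3),"top",e.round(1),"mid",(e-75*x).round(1),"elev",np.degrees(np.arcsin(x[2])).round(1),r[2:])
b=np.array([586.8,-306.5,81.3])
if r[5]>150: b=e-75*x
else: x=d0/np.linalg.norm(d0)
z=np.array([x[2],0,-x[0]]);y=np.cross(z,x);y/=np.linalg.norm(y);z=np.cross(x,y)
R=Ro.from_matrix(np.stack([x,y,z],1));print("rot",R.as_euler("xyz",degrees=True),R.as_euler("xyz"))
t=b+28*x-180*z;print("tcp",t)
plan(t,R,5,-0.3)
```

```text
bar dir [ 0.756 -0.     0.655] top [ 641.1 -307.3  129.9] mid [ 584.4 -307.3   80.8] elev 40.9 (np.float64(-56.590896896558405), np.float64(47.08065226344896), np.float64(0.36153356864939745), np.int64(5105))
rot [-1.79983608e+02 -4.08991366e+01 -2.50355791e-02] [-3.14130657e+00 -7.13824595e-01 -4.36953285e-04]
tcp [ 487.69655482 -307.27636632  235.18387675]
clock 7.8 pos [ 427.9 -305.8  296.4] rot [-179.1  -40.6   -1.3] q [-0.75  0.31  1.82  0.86  0.63  0.22] F [ 0.5 -0.4  0.5] gap 61.0
dist 85.6 turn 1.0
[[[-0.0, 0.001, -0.004, 0.028, 0.007, 0.427, -0.3], [-0.0, 0.001, -0.004, 0.027, 0.007, 0.427, -0.3], [-0.0, 0.001, -0.004, 0.027, 0.007, 0.427, -0.3], [-0.0, 0.001, -0.004, 0.026, 0.007, 0.427, -0.3], [-0.0, 0.001, -0.004, 0.026, 0.007, 0.427, -0.3]]]
```

View pics/w2.png

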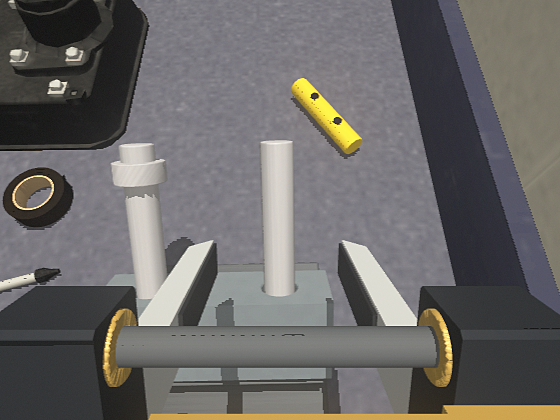

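The wrist view confirms the smooth bar at (278,215) is centred between the fingers (215,245) and (345,245). The collared bar at (145,220) is clear. Descending along the tool axis.

Request:
{"op": "step_arm", "data": {"increments": [[[0, 0.001, -0.004, 0.027, 0.007, 0.43, -0.3], [0, 0.001, -0.004, 0.027, 0.007, 0.43, -0.3], [0, 0.001, -0.004, 0.027, 0.007, 0.43, -0.3], [0, 0.001, -0.004, 0.027, 0.007, 0.43, -0.3], [0, 0.001, -0.004, 0.027, 0.007, 0.42, -0.3]]]}}

```text
clock: 8.3
eef_pos: [488.9, -306.3, 234.9]
eef_rot: [-3.14, -0.714, 0.001]
wrist_force: [0.1, 0.5, -0.3]
finger_gap: 61.0
finger_force: 0.0
```

Request:
{"op": "step_arm", "data": {"increments": [[[0, 0, 0, 0, 0, 0, -0.3]]]}}

```text
clock: 8.4
eef_pos: [488.8, -306.1, 233.9]
eef_rot: [-3.138, -0.712, 0.001]
wrist_force: [-0.2, 0.0, 0.6]
finger_gap: 60.5
finger_force: 0.0
```

Request:
{"op": "step_arm", "data": {"increments": [[[0, 0, 0, 0, 0.03, 0, 1], [0, 0, 0, 0, 0, 0, 1], [0, 0, 0, 0, 0, 0, 1], [0, 0, 0, 0, 0, 0, 1], [0, 0, 0, 0, 0, 0, 1]]], "newtons": 35}}

```text
clock: 8.9
eef_pos: [487.7, -308.9, 235.2]
eef_rot: [-3.14, -0.714, -0.001]
wrist_force: [-0.1, 0.3, -0.5]
finger_gap: 24.4
finger_force: 0.3
```

Request:
{"op": "step_arm", "data": {"increments": [[[0, 0, 0, 0, 0, 0, 1], [0, 0, 0, 0, 0, 0, 1]]]}}

```text
clock: 9.1
eef_pos: [487.8, -308.8, 235.0]
eef_rot: [-3.14, -0.714, -0.001]
wrist_force: [-0.7, 1.3, 1.9]
finger_gap: 20.8
finger_force: 35.0
```

Gripped with little side load. Draw along the bar's axis (tool +x), starting gently.

Request:
{"op": "step_arm", "data": {"increments": [[[0, 0, 0, 0.15, 0, 0, 1], [0, 0, 0, 0.2, 0, 0, 1], [0, 0, 0, 0.2, 0, 0, 1]]]}}

```text
clock: 9.4
eef_pos: [504.8, -308.9, 249.4]
eef_rot: [-3.14, -0.713, -0.001]
wrist_force: [-1.5, 1.0, -0.7]
finger_gap: 21.0
finger_force: 34.9
```

Request:
{"op": "step_arm", "data": {"increments": [[[0, 0, 0, 0.25, 0, 0, 1], [0, 0, 0, 0.25, 0, 0, 1], [0, 0, 0, 0.25, 0, 0, 1], [0, 0, 0, 0.25, 0, 0, 1], [0, 0, 0, 0.25, 0, 0, 1]]]}}

```text
clock: 9.9
eef_pos: [542.8, -308.9, 282.3]
eef_rot: [-3.14, -0.714, -0.001]
wrist_force: [-0.6, -0.4, -0.9]
finger_gap: 21.2
finger_force: 34.9
```

Run:
```python
from plan import *
plan([540,-309,400],down(5),7,1)
```

```text
clock 9.9 pos [ 542.8 -308.9  282.3] rot [-179.9  -40.9   -0. ] q [-0.62  0.52  1.55  0.76  0.59  0.41] F [-0.6 -0.4 -0.9] gap 21.2
dist 117.7 turn 41.2
[[[0.005, -0.13, -0.015, 0.268, -0.0, -0.324, 1], [0.005, -0.13, -0.015, 0.233, 0.001, -0.35, 1], [0.005, -0.13, -0.015, 0.196, 0.003, -0.372, 1], [0.005, -0.13, -0.015, 0.158, 0.003, -0.39, 1], [0.005, -0.13, -0.015, 0.117, 0.003, -0.404, 1]]]
[[[0.005, -0.13, -0.015, 0.075, 0.002, -0.414, 1], [0.005, -0.13, -0.015, 0.033, 0.001, -0.419, 1]]]
```

Request:
{"op": "step_arm", "data": {"increments": [[[0, 0, 0, 0.57, 0, -0.66, 1], [0, 0, 0, 0.57, 0, -0.66, 1], [0.005, -0.13, -0.015, 0.27, 0, -0.32, 1], [0.005, -0.13, -0.015, 0.23, 0, -0.35, 1], [0.005, -0.13, -0.015, 0.2, 0, -0.37, 1]]]}}

```text
clock: 10.4
eef_pos: [541.2, -308.9, 403.1]
eef_rot: [3.132, -0.403, 0.039]
wrist_force: [-0.7, 0.9, -1.2]
finger_gap: 21.1
finger_force: 34.9
```

Request:
{"op": "step_arm", "data": {"increments": [[[0.005, -0.13, -0.015, 0.1, 0, -0.2, 1], [0.005, -0.13, -0.015, 0.06, 0, -0.1, 1], [0.005, -0.13, -0.015, 0.04, 0, 0, 1], [0.005, -0.13, -0.015, 0, 0, 0, 1], [0, 0, 0, 0, 0, 0, 1]]]}}

```text
clock: 10.9
eef_pos: [544.8, -308.5, 415.7]
eef_rot: [3.139, 0.003, 0.085]
wrist_force: [-0.4, -0.3, -1.3]
finger_gap: 21.3
finger_force: 34.9
```

Run:
```python
from plan import *
a=np.radians(9.4);t=np.array([474.8+28*np.cos(a),-80.5+28*np.sin(a),330])
plan(t,down(9.4),10,1)
```

```text
clock 10.9 pos [ 544.8 -308.5  415.7] rot [179.9   0.2   4.9] q [-0.57  0.47  1.27 -0.    1.41  0.91] F [-0.4 -0.3 -1.3] gap 21.3
dist 251.5 turn 4.5
[[[0.0, 0.0, -0.01, -0.055, -0.589, 0.213, 1], [0.0, 0.0, -0.01, -0.051, -0.589, 0.213, 1], [0.0, 0.0, -0.01, -0.046, -0.59, 0.213, 1], [0.0, 0.0, -0.01, -0.042, -0.59, 0.213, 1], [0.0, 0.0, -0.01, -0.037, -0.59, 0.214, 1]]]
[[[0.0, 0.0, -0.01, -0.032, -0.59, 0.214, 1], [0.0, 0.0, -0.01, -0.028, -0.591, 0.214, 1], [0.0, 0.0, -0.01, -0.023, -0.591, 0.214, 1], [0.0, 0.0, -0.01, -0.019, -0.591, 0.214, 1], [0.0, 0.0, -0.01, -0.014, -0.591, 0.214, 1]]]
```

Request:
{"op": "step_arm", "data": {"increments": [[[0, 0, -0.01, -0.055, -0.59, 0.1, 1], [0, 0, -0.01, -0.05, -0.59, 0.1, 1], [0, 0, -0.01, -0.045, -0.59, 0.1, 1], [0, 0, -0.01, -0.04, -0.59, 0.2, 1], [0, 0, -0.01, -0.035, -0.59, 0.2, 1]]]}}

```text
clock: 11.4
eef_pos: [523.2, -191.2, 387.6]
eef_rot: [3.139, -0.003, 0.124]
wrist_force: [-0.2, 0.7, -1.1]
finger_gap: 21.0
finger_force: 34.9
```

Request:
{"op": "step_arm", "data": {"increments": [[[0, 0, -0.01, -0.03, -0.59, 0.28, 1], [0, 0, -0.01, -0.03, -0.59, 0.28, 1], [0, 0, -0.01, -0.02, -0.59, 0.28, 1], [0, 0, -0.01, -0.02, -0.59, 0.28, 1], [0, 0, -0.01, -0.015, -0.59, 0.28, 1]]]}}

```text
clock: 11.9
eef_pos: [502.1, -75.1, 331.2]
eef_rot: [3.14, -0.002, 0.163]
wrist_force: [0.4, -1.0, -1.2]
finger_gap: 21.0
finger_force: 34.9
```

Request:
{"op": "step_arm", "data": {"increments": [[[0, 0, 0, 0, 0, 0, 1], [0, 0, 0, 0, 0, 0, 1]]]}}

```text
clock: 12.1
eef_pos: [502.5, -76.0, 331.8]
eef_rot: [3.14, -0.001, 0.164]
wrist_force: [-0.5, -0.3, -1.0]
finger_gap: 21.2
finger_force: 34.9
```

Run:
```python
from plan import *; from h import *; from cell import optics
s=manip.read_state();p=np.array(s["eef_pos"]);g=p+180*Ro.from_euler("xyz",s["eef_rot"]).as_matrix()[:,2]
d0=np.array([.987,.163,0]);print("tcp",p.round(1),np.degrees(s["eef_rot"]).round(2))
for n in ("scene","side","wrist"):
    c=optics.camera(n);w=cloud(c);cv2.imwrite(f"pics/{n}2.png",c["frame"][:,:,::-1])
    P=near(w,g,d0,110,16);off=(P-g)@d0;P=P[abs(off)>14]
    r=cyl(P,g,d0);e0=r[0]+r[1]*r[2];e1=r[0]+r[1]*r[3]
    print(n,"ends",e0.round(1),e1.round(1),"mid",((e0+e1)/2).round(1),"L",(r[3]-r[2]).round(1),"elev,yaw",np.degrees([np.arcsin(r[1][2]),np.arctan2(r[1][1],r[1][0])]).round(2),r[4:])
```

```text
tcp [502.5 -76.  331.8] [ 1.799e+02 -6.000e-02  9.400e+00]
scene ends [403.4 -92.  151.3] [549.7 -70.2 153.4] mid [476.5 -81.1 152.3] L 148.0 elev,yaw [0.84 8.45] (np.float64(0.5982685971046386), np.int64(652))
side ends [403.7 -92.  150.8] [550.  -70.4 152.9] mid [476.8 -81.2 151.9] L 148.0 elev,yaw [0.81 8.39] (np.float64(0.7245201189199193), np.int64(670))
wrist ends [431.9 -87.6 151.2] [548.9 -70.6 152.5] mid [490.4 -79.1 151.9] L 118.3 elev,yaw [0.64 8.3 ] (np.float64(0.328598747157133), np.int64(6721))
```

View pics/side2.png

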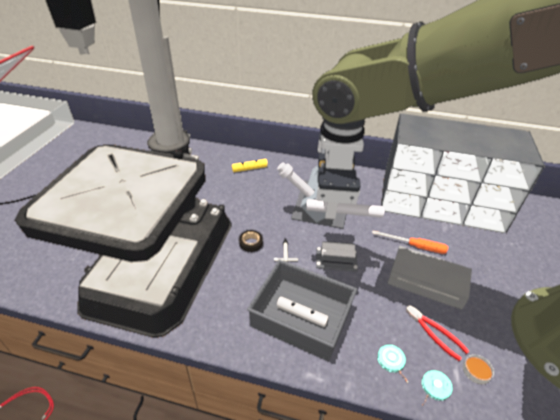

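The side view shows the bar at (345,208), nearly level above the block (337,255). The pin is in the box (302,312), and the collared bar, key and tape are undisturbed. One final trim: lower 18 mm, yaw +1°, pitch 0.75°.

Request:
{"op": "step_arm", "data": {"increments": [[[0, -0.017, -0.022, 0.015, -0.035, 0.15, 1], [0, 0, 0, 0, 0, 0.15, 1], [0, 0, 0, 0, 0, 0.15, 1], [0, 0, 0, 0, 0, 0, 1], [0, 0, 0, 0, 0, 0, 1]]]}}

```text
clock: 12.75
eef_pos: [502.5, -74.7, 313.3]
eef_rot: [3.14, 0.015, 0.181]
wrist_force: [-0.0, 1.4, -1.4]
finger_gap: 21.0
finger_force: 34.9
```

Run:
```python
from plan import *; from h import *; from cell import optics
s=manip.read_state();p=np.array(s["eef_pos"]);g=p+180*Ro.from_euler("xyz",s["eef_rot"]).as_matrix()[:,2]
d0=np.array([.987,.163,0]);print("clock",s["clock"],"tcp",p.round(1),s["wrist_force"].round(1))
for n in ("scene","side"):
    c=optics.camera(n);w=cloud(c)
    P=near(w,g,d0,110,16);off=(P-g)@d0;P=P[abs(off)>14]
    r=cyl(P,g,d0);e0=r[0]+r[1]*r[2];e1=r[0]+r[1]*r[3]
    print(n,"mid",((e0+e1)/2).round(1),"elev,yaw",np.degrees([np.arcsin(r[1][2]),np.arctan2(r[1][1],r[1][0])]).round(2))
```

```text
clock 12.75 tcp [502.5 -74.7 313.3] [-0.   1.4 -1.4]
scene mid [473.9 -80.8 134. ] elev,yaw [-0.28  9.42]
side mid [473.7 -80.3 133.8] elev,yaw [-0.2   9.49]
```

The bar is within about 1 mm and 0.3° of the target, and the arm is still. Handing in.

```bash
python3 -c "
from cell import workorder
print(workorder.sign_off())"
```

```text
the job is handed in; nothing more can be done
None
```

I handed the job in at about 12.8 s: the pin is in the parts box, and the plain bar is held level in line with the groove, about 100 mm above it and within about 1 mm of the block's centre, with the collared bar, key and tape not touched; the sign-off returned no verdict.

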